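Tare a mechanical kitchen scale for a coffee cup

TASK

Stand the empty cup gently upright in the middle of the scale's pan and let go of it. Then tare the scale: with one fingertip (or the closed fingers) gently roll the small wheel that peeps out of the slot beside the dial, feeling for its rim rather than leaning on it, until the broad zero bar of the dial stands right under the needle, and leave cup and scale like that with the other things undisturbed.

Things in the scene. Friction and masses are not known exactly. Their poses are not given: they have to be found in the camera images.
- cup_centre (a point): Small white coffee cup, loose, 90 to 155 g. This point lies on the axis of the round bowl, half-way up (25.5 mm over the underside). The bowl is 51 mm high, 62 mm wide at the rim, 44 mm at the foot; z up. The loop handle points along -y and reaches 59 mm from the axis. Grasp the bowl across its x axis just under the rim. It starts upright on the worktop, left or right of the scale.
- cup: The same cup; this origin lies at its underside, 13 mm from the bowl's axis toward the handle. Axes as for cup_centre.
- scale: Mechanical kitchen scale: grey housing, 280 mm along its x (front, toward the robot, to back) by 190 mm along y (left), deck 50 mm over the worktop; origin at the centre of its underside. It stands firm. Steel pan on a stem at the back; round dial pod (100 mm wide, up to 112 mm high) at the front left, its middle 80 mm in front of and 38 mm left of the origin; tare wheel at the front right.
- pan: Round shallow steel pan of the scale; origin at the centre of its underside. Flat floor 122 mm wide, rim 10 mm high and 148 mm wide. It rides on a spring and sinks about 1.2 mm for each 100 g; all the way down (13 mm) takes about 11 N.
- pan_floor (a point): Middle of the upper face of the pan's floor, 101 mm over the worktop when empty; z up.
- wheel_slot (a point): Middle of the tare wheel's slot, level with the deck, 50 mm over the worktop. x points level from the scale's front to its back, y left, z up. The slot lies 142 mm in front of the pan's middle and 102 mm right of the dial's. Two cheeks beside the wheel rise 3 mm over the deck. The wheel's crown stands 4.5 to 10.5 mm over this point: it differs and is not measured, so find it by touch from above.
- tare_wheel (a joint): Knurled black wheel on edge, 40 mm in diameter, 12 mm wide, axle level along the slot's y. Only its crown stands out. The axle is rigid. Dry friction holds it; to turn it the rim must be dragged with about 1.6 N, pressing with 5 to 10 N or the finger slips; over 25 N harms it. Value: rad, growing as the crown is dragged along the slot's -x, to the robot (20 mm a rad).
- dial (a joint): White dial disc, 89 mm wide, in the pod, tilted toward the robot; ticks every 20 g (0.105 rad), one long broad bar for zero. Geared to the tare wheel: it turns clockwise, seen from the robot, by half the wheel's angle. Value: rad, clockwise positive, 0 with the zero bar at the top (far side).
- needle (a joint): Needle over the dial, 34 mm long; load on the pan turns it clockwise, about 0.52 rad for each 100 g. Value: rad, clockwise positive, 0 at the top (pan empty). The scale reads zero when this equals dial.
- needle_tip (a point): Tip of the needle; x points outward along the needle, z out of the dial.
- zero_bar (a point): On the zero bar of the dial, 36 mm from the dial's centre; x points outward along the bar, z out of the dial. The scale reads zero when needle and bar point the same way.
- lime: Green lime, 55 mm, loose; leave alone.
- garlic: Garlic bulb, 60 mm wide, loose; leave alone.
- jar_a: Spice jar, 45 mm wide, 106 mm high, loose, toward the back; leave alone.
- jar_b: Second such spice jar beside the first; leave alone.

How it is judged (in metres and radians):
On the way, in this order (a step that is already met when the one before it is completed fails the run):
1. the cup stands on the pan, let go (horizontal distance between cup_centre and pan_floor below 0.035 m and z of cup_centre in the frame of pan_floor between 0.02 and 0.031 m and angle between cup_centre's own z axis and vertical below 0.12 rad and contact force between the fingers and cup below 0.05 N and linear speed of cup below 0.02 m/s), for 0.3 s.
2. the needle stands over the zero bar (horizontal distance between cup_centre and pan_floor below 0.035 m and z of cup_centre in the frame of pan_floor between 0.02 and 0.031 m and angle between cup_centre's own z axis and vertical below 0.12 rad and contact force between the fingers and cup below 0.05 N and angle between the x axis of needle_tip and the x axis of zero_bar, either way round below 0.06 rad and distance between needle_tip and zero_bar below 0.02 m), for 0.2 s.
At the end, for the whole second after the job is handed in: The cup stands upright on the pan, its axis within 35 mm of the pan's middle, released and at rest, and the needle points along the dial's zero bar within 0.06 rad (about 11 g) (all of step 2 and linear speed of cup below 0.02 m/s); the robot touches nothing.
It fails at once if the tare wheel is pressed with more than 25 N (contact force between anything else and tare_wheel above 25 N).
It fails at once if the cup is slammed or pressed on the pan with more than 15 N (contact force between cup and pan above 15 N).
It fails at once if the cup is tipped (angle between cup_centre's own z axis and vertical above 0.7 rad).
It fails at once if the lime, the garlic or a spice jar is pushed more than 30 mm aside (distance of any of lime, garlic, jar_a, jar_b from where it was at the start of the episode above 0.03 m).
It also fails if it takes over 67 s, if anything falls off the work surface, if the arm or the gripper's body presses on something with over 40 N, if the wrist force passes 120 N, or if a joint passes its speed limit or range.

ROBOT

A 6-joint arm with a two-finger parallel gripper is mounted at the origin on a cart in front of the work surface, level with it; the furniture and walls round the work are solid. World frame = base frame: x ahead of the robot, y to its left, z up, the work surface at z = 0. Lengths are in mm, angles in degrees, forces in N, time in s.
With the tool pointing down it reaches from about 350 to 850 mm from the base axis. Payload 8.1 kg.
Tool frame: the origin (TCP) lies between the finger pads; the fingertips stand 17 mm ahead of it and the grasp point (between the pads) lies 2 mm behind it; z points along the fingers, y is the line along which they close (so a half turn about z gives the same grasp; the last joint's range is limited). The gripper opens to 85 mm and grips with 20 to 120 N. Pads are 22 mm wide; open, the fingers measure 114 mm over their backs; the gripper's body (76 mm by 85 mm) begins 54 mm behind the grasp point. The pads swing forward as they close: fully open they stand 13 mm farther back than shut.
Start: joints at [-71.872, 7.471, 85.268, -0, 87.261, -4.893], TCP at [234.665, -552.211, 224.492] pointing down, gripper open.
Joint ranges: [-169.43, 169.43], [-51.17, 129.36], [1.28, 143.12], [-76.62, 256.62], [0, 156.53], [-152.29, 152.29]. Speed limits (degrees/s): [136.94, 136.94, 159.86, 180, 180, 180].

INTERFACE

Orientations are given as [roll, pitch, yaw] about the fixed x, y, z axes, in that order (R = Rz(yaw) Ry(pitch) Rx(roll)).
In Python, from bench import sense, snapshot, hand_in, trace, place_of gives the robot as it stands.
- The arm moves only by the shell command python3 -m handwheel 'ROWS' [FORCE]. ROWS is JSON, a list of rows, each a list of 7 numbers: the opening, from -1 (shut) to 1 (fully open), then the shift along the tool's x, y, z in cm, then the turn, a rotation vector about the tool's x, y, z in rad. A call has 1 to 12 rows; each row shifts and turns the commanded pose from where the row before left it, along the tool's axes as they then stand; what a row does not reach is not made up. A row lasts 1/12 s, in which the tool goes at most 41.7 mm and 7.16 degrees, less where a joint would pass 70% of its speed; a pose out of reach is approached as far as the arm can. A call with a gripper value outside its range is refused whole. The fingers move at their own pace and stop on an object; FORCE is the grip in N (left out, the last holds). Time passes only in rows, so rows that do not move let the fingers close. It gives the time, the measured TCP pose, the force, the opening and the grip force at its end, in the units of the state.
- sense(): the state, without advancing time (a new reading comes with each control period).
- snapshot(name): name is "side" or "top"; returns a dict with "image" (384x512x3 uint8, red, green, blue), "intrinsics" (3x3 intrinsics, pixels), "R" (3x3) and "t" (3): a world point X has camera coordinates R X + t. Camera axes: x right, y down, z forward; pixel columns grow to the right and rows downward; lengths in mm; the calibration is good to about 2 mm. A picture is of the moment at which its call begins. There is no depth.
- hand_in(): hands the job in; it is judged then, once.
Trained networks look in a picture, given as the dict that the camera call returned (one of the last four; its "shot" number tells which), for a name from the list of things; names that differ only in an ending like _2 or _b are one class to them, and where a whole thing is asked for, a point or a joint stands for the part that bears it (a point fixed in the world has none). Each returns a list of dicts, best first, with "conf" (0 to 1); they miss things now and then, are a little off and sometimes report something else, mostly with a low value. They report only what shows in the picture. A call takes as long as a camera call.
- trace(picture, query): "pixels" (384x512 bool, what is visible of it).
- place_of(picture, query): "location" ([x, y, z] in mm, in world coordinates, good to about 4 mm: a listed point, or the origin of a listed thing).
The state is a dict: "time": time; "joint_pos": joint angles; "qd": joint speeds; "joint_efforts": joint torques, N m; "tool_pos": TCP position; "tcp_rot": TCP orientation; "ft_force": force on the tool from outside, world axes, zero at the start; "wrist_torque": the same for the moment, N m; "finger_gap": finger opening in mm; "grip_force": force on a finger pad.
Only numpy, scipy, OpenCV 4.12 (cv2) and the standard library are available. Lean on these libraries where they do the work, as an engineer would, in place of code of your own. Each camera call takes 0.05 s, during which the arm holds its last target. There are 200 camera calls.

## Working session

There is one attempt and no reset: what is moved stays moved. The work goes in short steps, Python scripts to look and compute and a shell command to move; the robot and the scene stay as the last step left them, time stands still between calls to the robot, and variables do not carry over. Pictures are saved under pics/ and viewed, at most 10 in all, crops included, and the job is handed in when it is done.

```bash
mkdir -p pics; ls; cat > h.py <<'E'
from bench import *
import numpy as np, cv2
def save(p,n,crop=None,s=1):
    im=p["image"][...,::-1].copy()
    if crop: a,b,c,d=crop; im=im[b:d,a:c]
    cv2.imwrite("pics/"+n,cv2.resize(im,None,fx=s,fy=s,interpolation=cv2.INTER_CUBIC))
def proj(p,X):
    c=np.array(p["R"])@np.array(X)+np.array(p["t"]).ravel(); u=np.array(p["intrinsics"])@c; return u[:2]/u[2]
def tri(obs):
    A=[];b=[]
    for p,uv in obs:
        P=np.array(p["intrinsics"])@np.c_[np.array(p["R"]),np.array(p["t"]).ravel()]
        for k in (0,1):
            r=uv[k]*P[2]-P[k]; A.append(r[:3]); b.append(-r[3])
    return np.linalg.lstsq(np.array(A),np.array(b),rcond=None)[0]
E
python3 - <<'E'
from h import *
S=snapshot("side");T=snapshot("top")
both=np.hstack([S["image"],T["image"]])[...,::-1]
cv2.imwrite("pics/a.png",cv2.resize(both,(800,300)))
save(T,"t.png",s=1.5)
for q in ["cup_centre","cup","pan_floor","wheel_slot","scale","needle_tip","zero_bar","lime","garlic","jar_a"]:
    for n,p in (("S",S),("T",T)):
        r=place_of(p,q); print(q,n,[(np.round(x["location"]).tolist(),round(x["conf"],2),np.round(proj(p,x["location"])).tolist()) for x in r[:2]])
for n,p in (("S",S),("T",T)):
    print(n,np.round(-np.array(p["R"]).T@np.array(p["t"]).ravel()))
print(sense())
E
```

```text
pics
cup_centre S [([510.0, -279.0, 25.0], 0.77, [296.0, 173.0])]
cup_centre T [([521.0, -279.0, 19.0], 0.94, [355.0, 211.0])]
cup S [([521.0, -267.0, -0.0], 0.64, [292.0, 182.0]), ([462.0, 299.0, 1.0], 0.56, [322.0, 324.0])]
cup T [([529.0, -270.0, -4.0], 0.65, [349.0, 208.0])]
pan_floor S [([630.0, 36.0, 102.0], 0.9, [245.0, 198.0]), ([460.0, 295.0, -4.0], 0.54, [322.0, 325.0])]
pan_floor T [([626.0, 32.0, 103.0], 0.72, [239.0, 173.0])]
wheel_slot S [([476.0, 4.0, 51.0], 0.81, [311.0, 213.0])]
wheel_slot T [([469.0, 3.0, 48.0], 0.95, [251.0, 233.0])]
scale S [([569.0, 44.0, -1.0], 0.57, [270.0, 239.0])]
scale T [([568.0, 46.0, -1.0], 0.94, [235.0, 196.0])]
needle_tip S [([525.0, 98.0, 100.0], 0.41, [290.0, 215.0])]
needle_tip T []
zero_bar S [([530.0, 111.0, 99.0], 0.64, [288.0, 218.0])]
zero_bar T [([532.0, 109.0, 100.0], 0.88, [209.0, 211.0])]
lime S [([461.0, 295.0, -3.0], 0.92, [322.0, 324.0])]
lime T [([461.0, 296.0, -3.0], 0.68, [145.0, 237.0])]
garlic S [([670.0, 271.0, -1.0], 0.62, [209.0, 305.0])]
garlic T [([625.0, 34.0, 102.0], 0.7, [238.0, 173.0]), ([670.0, 273.0, -3.0]
[... 258 characters left out ...]
. 1256.]
{'time': 1.1, 'joint_pos': array([-7.18719130e+01,  7.46991278e+00,  8.52663418e+01,  4.01423419e-04,
        8.72607000e+01, -4.89310345e+00]), 'qd': array([ 0.06084526, -0.13770365, -0.01310204,  0.06012992, -0.00160296,
       -0.0206768 ]), 'joint_efforts': array([-6.52279105e-04, -5.69336271e+01, -5.00871921e+01, -3.67011617e-04,
        1.22582867e-03, -2.86316651e-05]), 'tool_pos': array([ 234.67228381, -552.22740748,  224.51929288]), 'tcp_rot': array([ 1.79996932e+02, -1.39741972e-04,  2.30211713e+01]), 'ft_force': array([ 0.191717  , -0.34831359, -0.04658758]), 'wrist_torque': array([-0.00813925,  0.01438497,  0.03100796]), 'grip_force': 0.0, 'finger_gap': 85.1451849907843}
```

View pics/t.png

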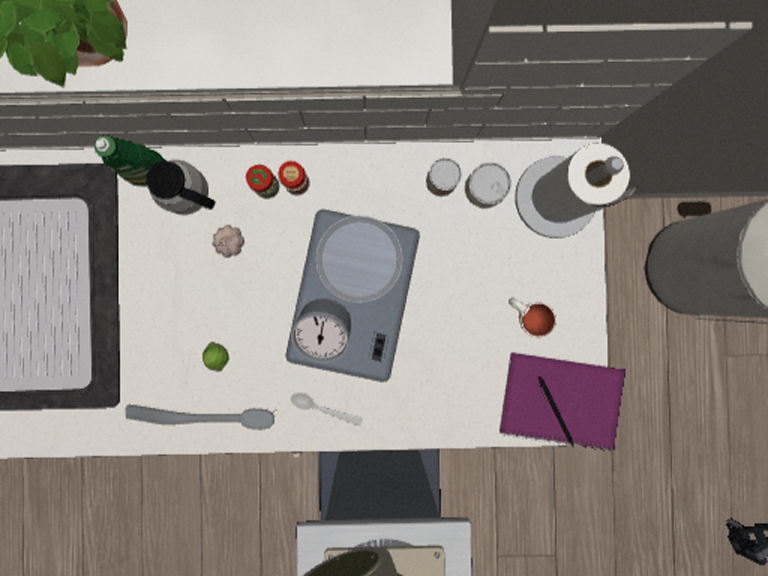

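View pics/a.png

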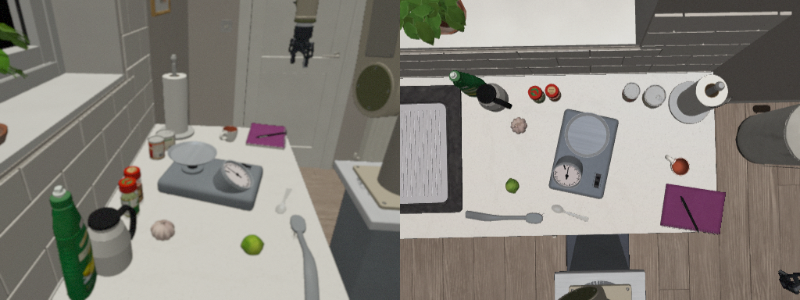

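The top view (1.5× scale) shows the cup at about (537,318), its handle up-left at (515,302). The pan is at (359,260), the dial at (320,335) with its zero bar upper-left, and the wheel slot at (378,346). Next I'll measure the cup, handle direction, pan and slot from both views.

```bash
python3 - <<'E'
from h import *
S=snapshot("side");T=snapshot("top")
m={}
for q in ["cup","pan","scale"]:
    for n,p in (("S",S),("T",T)):
        r=trace(p,q)
        if r:
            M=r[0]["pixels"].astype(np.uint8); m[q+n]=M
            ys,xs=np.nonzero(M); print(q,n,round(r[0]["conf"],2),M.sum(),xs.min(),xs.max(),ys.min(),ys.max(),xs.mean().round(1),ys.mean().round(1))
def onplane(p,uv,z):
    K=np.array(p["intrinsics"]);R=np.array(p["R"]);t=np.array(p["t"]).ravel()
    d=R.T@np.linalg.inv(K)@np.array([*uv,1]);c=-R.T@t; return c+d*(z-c[2])/d[2]
if "cupT" in m:
    M=m["cupT"]; D=cv2.distanceTransform(M,5); y,x=np.unravel_index(D.argmax(),D.shape)
    dd=D>D.max()-0.7; yy,xx=np.nonzero(dd); print("bowl px",xx.mean(),yy.mean(),D.max(),"z51",onplane(T,(xx.mean(),yy.mean()),51).round(1))
    b=onplane(T,(xx.mean(),yy.mean()),51)
    ys,xs=np.nonzero(M); r=np.hypot(xs-xx.mean(),ys-yy.mean()); f=r>D.max()+3
    h=onplane(T,(xs[f].mean(),ys[f].mean()),27); print("handle",h.round(1),"ang",np.degrees(np.arctan2(*(h-b)[1::-1])),r.max())
print("tri pan",tri([(n,[np.nonzero(m["pan"+k])[1].mean(),np.nonzero(m["pan"+k])[0].mean()]) for k,n in (("S",S),("T",T))]))
c,_=cv2.findContours(m["scaleT"],0,2); c=max(c,key=cv2.contourArea); print(cv2.minAreaRect(c))
ps={q:[place_of(p,q)[0]["location"] for p in (S,T)] for q in ["pan_floor","wheel_slot","cup_centre"]}
for q,v in ps.items(): print(q,np.round(v,1).tolist(),tri([(p,proj(p,x)) for p,x in zip((S,T),v)]).round(1))
# scale x-y refine: dark wheel blob
g=cv2.cvtColor(T["image"],cv2.COLOR_RGB2GRAY)[215:250,238:268]; M=(g<60).astype(np.uint8)
ys,xs=np.nonzero(M); print("slot dark",xs.mean()+238,ys.mean()+215,M.sum(),onplane(T,(xs.mean()+238,ys.mean()+215),53).round(1), cv2.minAreaRect(np.c_[xs,ys].astype(np.float32)))
big=np.hstack([cv2.resize(T["image"][150:260,180:290],(400,400),interpolation=2),cv2.resize(T["image"][180:240,320:380],(400,400),interpolation=2)])
cv2.imwrite("pics/b.png",big[...,::-1])
E
```

```text
cup S 0.91 424 281 304 161 182 292.5 170.9
cup T 0.81 541 340 370 200 225 356.5 212.0
pan S 0.73 1613 214 277 181 216 245.5 196.4
pan T 0.95 2688 210 269 144 201 239.2 172.3
scale S 0.71 7919 201 336 181 269 268.5 226.4
scale T 0.96 7363 191 279 140 253 234.4 196.4Traceback (most recent call last):
  File "<stdin>", line 14, in <module>
cv2.error: OpenCV(4.12.0) :-1: error: (-5:Bad argument) in function 'distanceTransform'
> Overload resolution failed:
>  - distanceTransform() missing required argument 'maskSize' (pos 3)
>  - distanceTransform() missing required argument 'maskSize' (pos 3)
```

```bash
cat >> h.py <<'E'
def onplane(p,uv,z):
    K=np.array(p["intrinsics"]);R=np.array(p["R"]);t=np.array(p["t"]).ravel()
    d=R.T@np.linalg.inv(K)@np.array([*uv,1]);c=-R.T@t; return c+d*(z-c[2])/d[2]
E
python3 - <<'E'
from h import *
S=snapshot("side");T=snapshot("top")
M=trace(T,"cup")[0]["pixels"].astype(np.uint8); D=cv2.distanceTransform(M,cv2.DIST_L2,5)
yy,xx=np.nonzero(D>D.max()-0.7); u=(xx.mean(),yy.mean()); b=onplane(T,u,51); print("bowl",u,D.max(),b.round(1))
ys,xs=np.nonzero(M); r=np.hypot(xs-u[0],ys-u[1]); f=r>D.max()+3
h=onplane(T,(xs[f].mean(),ys[f].mean()),27); print("handle",h.round(1),"ang",np.degrees(np.arctan2(*(h-b)[1::-1])),r.max())
# dark-red interior
hsv=cv2.cvtColor(T["image"],cv2.COLOR_RGB2HSV)[195:230,335:375]; k=((hsv[...,1]>120)).astype(np.uint8); ys,xs=np.nonzero(k); print("red",xs.mean()+335,ys.mean()+195,k.sum(),onplane(T,(xs.mean()+335,ys.mean()+195),51).round(1))
M=trace(T,"scale")[0]["pixels"].astype(np.uint8)
c,_=cv2.findContours(M,0,2); c=max(c,key=cv2.contourArea); print(cv2.minAreaRect(c))
for q in ["pan_floor","wheel_slot","cup_centre"]:
    v=[place_of(p,q)[0]["location"] for p in (S,T)]; print(q,np.round(v,1).tolist(),tri([(p,proj(p,x)) for p,x in zip((S,T),v)]).round(1))
g=cv2.cvtColor(T["image"],cv2.COLOR_RGB2GRAY)[215:250,238:268]; ys,xs=np.nonzero(g<60)
print("slot dark",xs.mean()+238,ys.mean()+215,len(xs),onplane(T,(xs.mean()+238,ys.mean()+215),53).round(1), cv2.minAreaRect(np.c_[xs,ys].astype(np.float32)))
big=np.hstack([cv2.resize(T["image"][150:260,180:290],(400,400),interpolation=2),cv2.resize(T["image"][180:240,320:380],(400,400),interpolation=2)])
cv2.imwrite("pics/b.png",big[...,::-1])
E
```

```text
bowl (np.float64(358.0), np.float64(213.33333333333334)) 10.984499 [ 515.6 -280.4   51. ]
handle [ 543.7 -249.1   27. ] ang 48.09558025513594 21.819970465404193
red 358.9270516717325 212.82674772036475 329 [ 516.9 -282.9   51. ]
((234.69137573242188, 196.17550659179688), (71.563720703125, 105.96507263183594), 11.560131072998047)
pan_floor [[630.2, 33.7, 101.6], [628.9, 32.1, 101.2]] [629.5  32.2 100.8]
wheel_slot [[474.0, 3.4, 47.9], [473.3, 4.6, 48.5]] [473.6   4.6  48.6]
cup_centre [[513.5, -280.3, 25.3], [519.8, -279.1, 19.7]] [ 517.4 -277.5   26.5]
slot dark 252.0842105263158 231.44210526315788 95 [474.    1.2  53. ] ((14.070588111877441, 16.182353973388672), (5.857122898101807, 16.812110900878906), 12.528807640075684)
```

View pics/b.png

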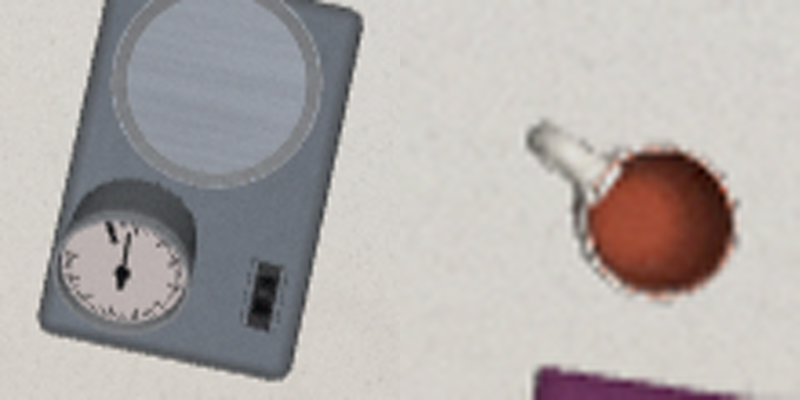

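The crop shows the cup bowl with its handle toward +x/+y at about 50°, the zero bar slightly left of the needle, and the slot clear. Cup axis is about (517,-280), pan (628,34), slot (474,3), and scale yaw about -12°. I'll move above the cup at yaw 50.

```bash
python3 -m handwheel '[[1,0,0,1.1,0,0,-0.118],[1,0,0,1.1,0,0,-0.118],[1,0,0,1.1,0,0,-0.118],[1,0,0,1.1,0,0,-0.118]]' 30; python3 -m handwheel '[[1,3.25,0.34,0,0,0,0],[1,3.25,0.34,0,0,0,0],[1,3.25,0.34,0,0,0,0],[1,3.25,0.34,0,0,0,0],[1,3.25,0.34,0,0,0,0],[1,3.25,0.34,0,0,0,0],[1,3.25,0.34,0,0,0,0],[1,3.25,0.34,0,0,0,0],[1,3.25,0.34,0,0,0,0],[1,3.25,0.34,0,0,0,0],[1,3.25,0.34,0,0,0,0],[1,3.25,0.34,0,0,0,0]]'; python3 -m handwheel '[[1,0,0,0,0,0,0],[1,0,0,0,0,0,0]]'
```

```text
time: 2.33
tool_pos: [234.7, -552.2, 180.1]
tcp_rot: [180.0, 0.0, 50.4]
ft_force: [-0.5, 0.1, 0.2]
finger_gap: 85.4
grip_force: 0.0
time: 3.33
tool_pos: [517.4, -278.1, 180.7]
tcp_rot: [180.0, -0.0, 50.1]
ft_force: [0.0, -0.2, 0.3]
finger_gap: 85.1
grip_force: 0.0
time: 3.5
tool_pos: [517.3, -277.9, 180.4]
tcp_rot: [-180.0, 0.0, 50.3]
ft_force: [0.6, 0.5, -0.0]
finger_gap: 85.4
grip_force: 0.0
```

```bash
python3 -m handwheel '[[1,0,0.15,2,0,0,0],[1,0,0,2,0,0,0],[1,0,0,2,0,0,0],[1,0,0,2,0,0,0],[1,0,0,1.5,0,0,0],[1,0,0,1.2,0,0,0],[1,0,0,1,0,0,0],[1,0,0,1,0,0,0],[1,0,0,0.8,0,0,0],[1,0,0,0.4,0,0,0],[1,0,0,0.3,0,0,0],[1,0,0,0,0,0,0]]'; python3 - <<'E'
from h import *
S=snapshot("side");T=snapshot("top")
big=np.hstack([cv2.resize(S["image"][110:200,250:340],(400,400),interpolation=2),cv2.resize(T["image"][170:250,310:390],(400,400),interpolation=2)])
cv2.imwrite("pics/c.png",big[...,::-1])
E
```

```text
time: 4.5
tool_pos: [517.4, -280.3, 38.2]
tcp_rot: [-180.0, 0.0, 50.1]
ft_force: [-0.6, -0.0, -0.5]
finger_gap: 85.7
grip_force: 0.0
```

View pics/c.png

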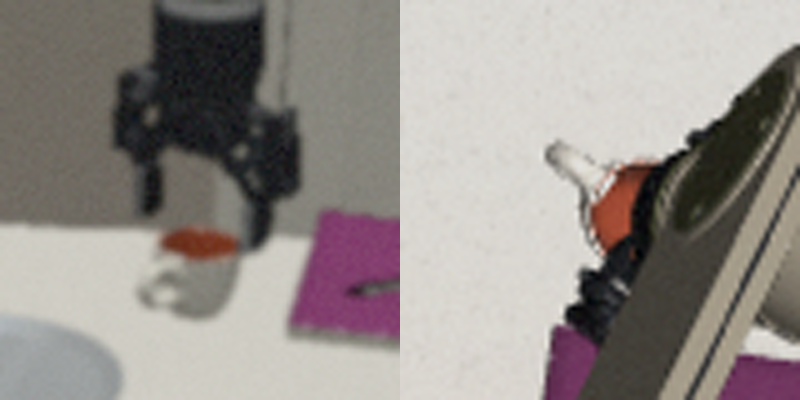

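The side crop shows the fingers straddling the bowl, with tips at about (150,215) and (262,245), which looks high. I'll check that against the projection.

```bash
python3 - <<'E'
from h import *
S=snapshot("side")
f=lambda X:((proj(S,X)-[250,110])*400/90).round().tolist()
d=np.array([.766,-.643,0])
for s in (1,-1):
  for z in (21,34,45): print(s,z,f(np.array([517,-280,z])+s*45*d))
for z in (0,51): print("axis",z,f([517,-280,z]))
E
```

```text
1 21 [147.0, 265.0]
1 34 [148.0, 248.0]
1 45 [148.0, 234.0]
-1 21 [246.0, 304.0]
-1 34 [247.0, 286.0]
-1 45 [248.0, 272.0]
axis 0 [194.0, 311.0]
axis 51 [197.0, 244.0]
```

```bash
python3 -m handwheel '[[0.2,0,0,0,0,0,0],[0.2,0,0,0,0,0,0],[0.2,0,0,0,0,0,0],[0.2,0,0,0,0,0,0],[0.2,0,0,0,0,0,0],[0.2,0,0,0,0,0,0]]' 25;  python3 - <<'E'
from h import *
S=snapshot("side");T=snapshot("top")
big=np.hstack([cv2.resize(S["image"][130:190,265:325],(400,400),interpolation=2),cv2.resize(T["image"][170:250,310:390],(400,400),interpolation=2)])
cv2.imwrite("pics/d.png",big[...,::-1])
E
```

```text
time: 5.15
tool_pos: [518.4, -280.9, 40.2]
tcp_rot: [179.9, -0.0, 50.1]
ft_force: [-1.5, 0.1, 8.3]
finger_gap: 51.1
grip_force: 3.9
```

View pics/d.png

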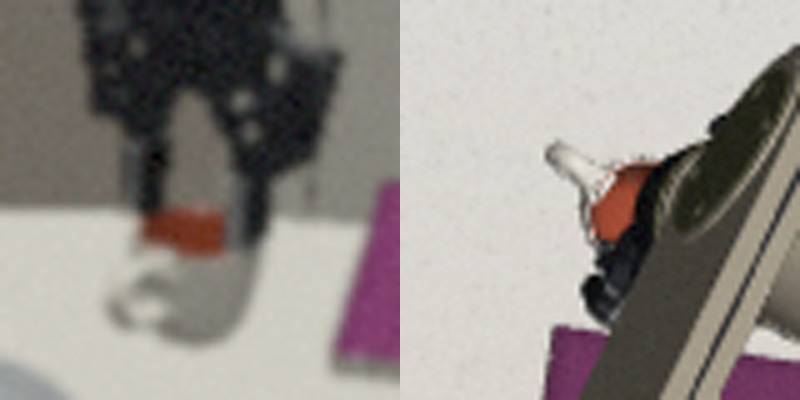

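The gap merely reached the commanded 51 mm, and there is 8 N upward force. The tips seem to be sitting on the rim. I'll reopen and check the tip height against projected markers.

```bash
python3 -m handwheel '[[1,0,0,-0.3,0,0,0],[1,0,0,0,0,0,0],[1,0,0,0,0,0,0],[1,0,0,0,0,0,0],[1,0,0,0,0,0,0]]';  python3 - <<'E'
from h import *
S=snapshot("side")
s=sense();print(s["tool_pos"],s["finger_gap"],s["ft_force"])
t=np.array(s["tool_pos"]); d=np.array([.766,-.643,0])
a,b,c,e=255,85,335,185; k=7.5
im=cv2.resize(S["image"][b:b+75,a:a+100],(800,600),interpolation=cv2.INTER_CUBIC)[...,::-1].copy()
im=cv2.resize(S["image"][115:190,250:350],(800,600),interpolation=cv2.INTER_CUBIC)[...,::-1].copy()
for sgn,col in ((1,(0,255,0)),(-1,(255,255,0))):
  for dz in (-17,-4,9,22,35):
    u=(proj(S,t+sgn*43*d+[0,0,dz])-[250,115])*8; cv2.circle(im,tuple(u.astype(int).tolist()),3,col,-1)
u=(proj(S,t)-[250,115])*8; cv2.circle(im,tuple(u.astype(int).tolist()),4,(0,0,255),-1)
cv2.imwrite("pics/e.png",im)
r=place_of(S,"cup_centre");print(r)
M=trace(S,"cup");print(len(M))
E
```

```text
time: 5.67
tool_pos: [517.3, -280.2, 41.2]
tcp_rot: [-180.0, 0.0, 50.1]
ft_force: [0.4, 0.0, 0.7]
finger_gap: 85.8
grip_force: 0.0
[ 517.25164458 -280.20931617   41.21367297] 85.35311832191071 [ 0.38207988  0.01730713 -0.00289584]
[{'location': [514.7, -279.1, 24.3], 'conf': 0.86}]
3
```

View pics/e.png

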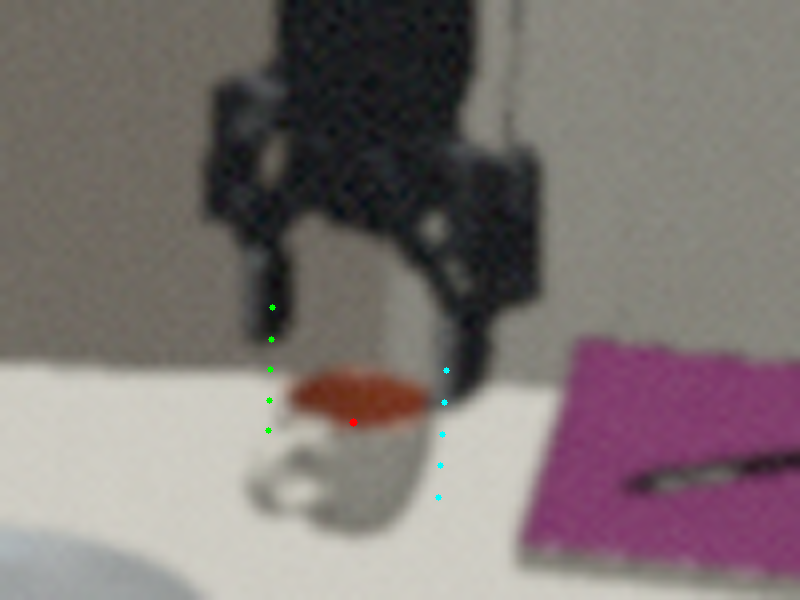

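The picture shows the open fingertips at (268,338) and (468,395), about 22 mm above the reported TCP. That is roughly 26 mm short of the nominal geometry, so the fingers closed on the rim. I'll trust the image: lower by 30 mm and grasp.

```bash
python3 -m handwheel '[[1,0,-0.1,0.6,0,0,0],[1,0,0,0.6,0,0,0],[1,0,0,0.6,0,0,0],[1,0,0,0.6,0,0,0],[1,0,0,0.5,0,0,0],[1,0,0,0,0,0,0]]'; python3 -m handwheel '[[0.6,0,0,0,0,0,0],[0.5,0,0,0,0,0,0],[0.4,0,0,0,0,0,0],[0.3,0,0,0,0,0,0],[0.2,0,0,0,0,0,0],[0.2,0,0,0,0,0,0],[0.2,0,0,0,0,0,0]]' 25
```

```text
time: 6.32
tool_pos: [515.6, -278.9, 10.6]
tcp_rot: [-179.8, 0.0, 50.1]
ft_force: [-0.7, -0.1, 0.6]
finger_gap: 85.2
grip_force: 0.0
time: 6.9
tool_pos: [517.1, -279.9, 13.1]
tcp_rot: [179.9, -0.0, 50.1]
ft_force: [-0.1, 0.2, 4.1]
finger_gap: 59.8
grip_force: 26.9
```

```bash
python3 -m handwheel '[[-0.5,0,0,-0.3,0,0,0],[-0.5,0,0,-0.5,0,0,0],[-0.5,0,0,-1,0,0,0],[-0.5,0,0,-1.5,0,0,0],[-0.5,0,0,-2,0,0,0],[-0.5,0,0,-2.5,0,0,0],[-0.5,0,0,-2.5,0,0,0],[-0.5,0,0,-2,0,0,0],[-0.5,0,0,-2,0,0,0],[-0.5,0,0,-1.5,0,0,0],[-0.5,0,0,-1,0,0,0],[-0.5,0,0,0,0,0,0]]' 30; python3 - <<'E'
from h import *
S=snapshot("side");T=snapshot("top")
for p in (S,T): print(place_of(p,"cup_centre")[:2])
v=[place_of(p,"cup_centre")[0]["location"] for p in (S,T)]
print(tri([(p,proj(p,x)) for p,x in zip((S,T),v)]).round(1))
im=np.hstack([cv2.resize(S["image"][85:185,250:350],(400,400)),cv2.resize(T["image"][170:250,310:390],(400,400))])
cv2.imwrite("pics/f.png",im[...,::-1])
E
```

```text
time: 7.9
tool_pos: [518.0, -280.5, 184.0]
tcp_rot: [179.7, -0.0, 50.1]
ft_force: [0.2, -1.4, -0.8]
finger_gap: 59.7
grip_force: 32.7
[{'location': [513.5, -280.3, 197.9], 'conf': 0.58}, {'location': [670.0, 270.6, 0.3], 'conf': 0.33}]
[{'location': [667.9, 272.4, -0.2], 'conf': 0.59}, {'location': [518.3, -280.0, 185.0], 'conf': 0.52}]
[589.9 201.6 348.5]
```

View pics/f.png

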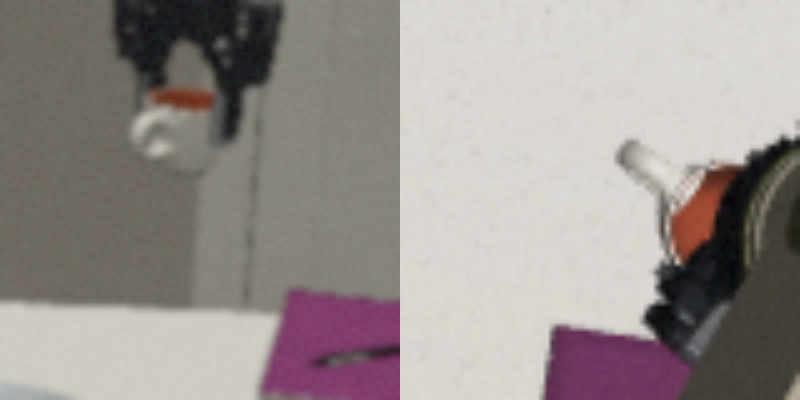

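The cup is held upright; in the left crop the rim is at (183,100). Its underside is 13 mm below the reported TCP. Moving above the pan.

```bash
python3 -m handwheel '[[-0.5,1.2,-0.45,0,0,0,0],[-0.5,2.2,-0.83,0,0,0,0],[-0.5,3,-1.13,0,0,0,0],[-0.5,3,-1.13,0,0,0,0],[-0.5,3,-1.13,0,0,0,0],[-0.5,3,-1.13,0,0,0,0],[-0.5,3,-1.13,0,0,0,0],[-0.5,3,-1.13,0,0,0,0],[-0.5,3,-1.13,0,0,0,0],[-0.5,3,-1.13,0,0,0,0],[-0.5,2.4,-0.9,0,0,0,0],[-0.5,1.3,-0.49,0,0,0,0]]'; python3 -m handwheel '[[-0.5,0,0,0.5,0,0,0],[-0.5,0,0,1.2,0,0,0],[-0.5,0,0,1.2,0,0,0],[-0.5,0,0,1.2,0,0,0],[-0.5,0,0,0.8,0,0,0],[-0.5,0,0,0.5,0,0,0],[-0.5,0,0,0,0,0,0]]'; python3 - <<'E'
from h import *
S=snapshot("side");T=snapshot("top")
for p in (S,T): print(place_of(p,"cup_centre")[:2])
E
```

```text
time: 9.2
tool_pos: [626.6, 38.0, 179.8]
tcp_rot: [-179.9, -0.0, 50.2]
ft_force: [0.6, 0.3, -1.3]
finger_gap: 59.6
grip_force: 32.7
time: 9.78
tool_pos: [625.2, 33.2, 124.1]
tcp_rot: [-179.9, 0.1, 50.0]
ft_force: [0.1, -0.1, -1.6]
finger_gap: 59.7
grip_force: 32.7
[{'location': [618.2, 32.7, 135.5], 'conf': 0.78}]
[]
```

```bash
python3 -m handwheel '[[-0.5,0.2,0.2,0.2,0,0,0],[-0.5,0.1,0.1,0.2,0,0,0],[-0.5,0,0,0.2,0,0,0],[-0.5,0,0,0.1,0,0,0],[-0.5,0,0,0,0,0,0]]'; python3 -m handwheel '[[-0.5,0,0,0.1,0,0,0],[-0.5,0,0,0,0,0,0]]'; python3 -m handwheel '[[-0.5,0,0,0.1,0,0,0],[-0.5,0,0,0,0,0,0]]';python3 -m handwheel '[[-0.5,0,0,0.1,0,0,0],[-0.5,0,0,0,0,0,0]]'
```

```text
time: 10.4
tool_pos: [630.5, 34.4, 119.0]
tcp_rot: [-180.0, 0.0, 50.1]
ft_force: [-0.2, -0.4, 0.5]
finger_gap: 59.8
grip_force: 32.7
time: 10.57
tool_pos: [630.6, 34.4, 118.3]
tcp_rot: [-180.0, 0.0, 50.1]
ft_force: [0.1, 0.2, -1.0]
finger_gap: 59.8
grip_force: 32.7
time: 10.73
tool_pos: [630.7, 34.4, 117.4]
tcp_rot: [-180.0, 0.0, 50.1]
ft_force: [-0.2, -0.2, -0.9]
finger_gap: 59.8
grip_force: 32.7
time: 10.9
tool_pos: [630.7, 34.3, 116.4]
tcp_rot: [-180.0, 0.0, 50.1]
ft_force: [-0.3, -1.2, -1.4]
finger_gap: 59.5
grip_force: 32.7
```

```bash
for i in 1 ; do :; done; python3 -m handwheel '[[-0.5,0,0,0.1,0,0,0],[-0.5,0,0,0,0,0,0]]' | grep -E "tool_pos|ft"; python3 -m handwheel '[[-0.5,0,0,0.1,0,0,0],[-0.5,0,0,0,0,0,0]]'| grep -E "tool_pos|ft"; python3 -m handwheel '[[-0.5,0,0,0.1,0,0,0],[-0.5,0,0,0,0,0,0]]'| grep -E "tool_pos|ft"; python3 - <<'E'
from h import *
T=snapshot("side")
print(place_of(T,"cup_centre")[:1],place_of(T,"pan_floor")[:1])
f=[]
for i in range(8): snapshot("side"); f.append(sense()["ft_force"][2])
print(np.round(f,2),np.mean(f))
E
```

```text
tool_pos: [630.7, 34.3, 115.3]
ft_force: [-0.0, -0.3, -1.1]
tool_pos: [630.7, 34.3, 114.3]
ft_force: [0.3, 0.8, -1.3]
tool_pos: [630.8, 34.3, 113.4]
ft_force: [0.1, 0.5, -0.0]
[{'location': [627.0, 33.8, 128.9], 'conf': 0.61}] [{'location': [630.8, 35.9, 101.9], 'conf': 0.62}]
[-0.27 -0.94 -1.12 -0.89 -0.8  -0.74 -0.69 -1.51] -0.8701679117366856
```

```bash
python3 -m handwheel '[[-0.5,0,0,0.1,0,0,0],[-0.5,0,0,0.05,0,0,0],[-0.5,0,0,0,0,0,0]]' | grep -E "tool_pos|ft"; python3 - <<'E'
from h import *
f=[]
for i in range(6): snapshot("side"); f.append(sense()["ft_force"][2])
print(np.mean(f))
E
python3 -m handwheel '[[-0.5,0,0,0.1,0,0,0],[-0.5,0,0,0,0,0,0]]' | grep -E "tool_pos|ft"; python3 - <<'E'
from h import *
f=[]
for i in range(6): snapshot("side"); f.append(sense()["ft_force"][2])
print(np.mean(f))
E
```

```text
tool_pos: [630.8, 34.3, 112.0]
ft_force: [0.2, -0.6, 0.1]
0.5021048268506955
tool_pos: [630.8, 34.3, 111.0]
ft_force: [-0.2, -0.6, 3.0]
1.3395201996674555
```

```bash
python3 -m handwheel '[[0.45,0,0,0,0,0,0],[0.5,0,0,0,0,0,0],[0.6,0,0,0,0,0,0],[0.8,0,0,0,0,0,0],[1,0,0,0,0,0,0],[1,0,0,0,0,0,0],[1,0,0,0,0,0,0]]'; python3 - <<'E'
from h import *
S=snapshot("side");T=snapshot("top")
for p in (S,T): print(place_of(p,"cup_centre")[:1],place_of(p,"pan_floor")[:1])
E
```

```text
time: 13.55
tool_pos: [630.7, 34.4, 111.0]
tcp_rot: [-180.0, 0.0, 50.1]
ft_force: [-0.9, -0.4, 0.9]
finger_gap: 85.4
grip_force: 0.0
[{'location': [624.8, 34.5, 126.6], 'conf': 0.78}] [{'location': [630.2, 36.3, 99.8], 'conf': 0.59}]
[] [{'location': [626.4, 32.7, 102.0], 'conf': 0.81}]
```

Cup released near the pan middle. I'll retract, close the fingers, turn to the slot's yaw, and move over the wheel.

```bash
python3 -m handwheel '[[1,0,0,-0.3,0,0,0],[1,0,0,-0.6,0,0,0],[1,0,0,-1,0,0,0],[1,0,0,-1.5,0,0,0],[1,0,0,-2,0,0,0],[1,0,0,-2,0,0,0],[1,0,0,-2,0,0,0]]'; python3 -m handwheel '[[-1,0,0,0,0,0,0.12],[-1,0,0,0,0,0,0.12],[-1,0,0,0,0,0,0.12],[-1,0,0,0,0,0,0.12],[-1,0,0,0,0,0,0.12],[-1,0,0,0,0,0,0.12],[-1,0,0,0,0,0,0.12],[-1,0,0,0,0,0,0.12],[-1,0,0,0,0,0,0.12]]' 40;  python3 -m handwheel '[[-1,-1.15,0.53,0,0,0,0],[-1,-1.15,0.53,0,0,0,0],[-1,-1.15,0.53,0,0,0,0],[-1,-1.15,0.53,0,0,0,0],[-1,-1.15,0.53,0,0,0,0],[-1,-1.15,0.53,0,0,0,0],[-1,-1.15,0.53,0,0,0,0],[-1,-1.15,0.53,0,0,0,0],[-1,-1.15,0.53,0,0,0,0],[-1,-1.15,0.53,0,0,0,0],[-1,-1.15,0.53,0,0,0,0],[-1,-1.15,0.53,0,0,0,0]]'; python3 -m handwheel '[[-1,0,0,1,0,0,0],[-1,0,0,1.5,0,0,0],[-1,0,0,2,0,0,0],[-1,0,0,2,0,0,0],[-1,0,0,1.5,0,0,0],[-1,0,0,1,0,0,0],[-1,0,0,0,0,0,0]]'
cat > look.py <<'E'
from h import *
import sys
S=snapshot("side");T=snapshot("top")
s=sense();t=np.array(s["tool_pos"]);print(t,s["tcp_rot"],s["ft_force"],s["finger_gap"])
for q in ["cup_centre","needle_tip","zero_bar","wheel_slot"]:
    for p in (S,T):print(q,[(np.round(r["location"]).tolist(),round(r["conf"],2)) for r in place_of(p,q)[:1]])
a=cv2.resize(S["image"][150:240,265:355],(400,400),interpolation=2)
for dz in (-17,0,9,20):
    u=(proj(S,t+[0,0,dz])-[265,150])*400/90; cv2.circle(a,tuple(u.astype(int).tolist()),3,(0,255,0),-1)
im=np.hstack([a,cv2.resize(T["image"][185:265,190:270],(400,400),interpolation=2)])
cv2.imwrite("pics/"+sys.argv[1],im[...,::-1])
E
python3 look.py g.png
```

```text
time: 14.43
tool_pos: [630.9, 34.3, 207.2]
tcp_rot: [180.0, -0.0, 50.1]
ft_force: [-0.1, 0.0, 0.6]
finger_gap: 85.5
grip_force: 0.0
time: 15.18
tool_pos: [631.1, 34.3, 206.5]
tcp_rot: [-180.0, -0.1, -12.2]
ft_force: [-0.4, 0.7, 0.5]
finger_gap: 0.1
grip_force: 0.0
time: 16.18
tool_pos: [482.4, 0.2, 206.4]
tcp_rot: [-180.0, -0.1, -11.8]
ft_force: [-0.8, -0.3, -0.2]
finger_gap: 0.1
grip_force: 0.0
time: 16.77
tool_pos: [481.3, 0.6, 112.6]
tcp_rot: [180.0, 0.2, -11.8]
ft_force: [0.6, 0.1, -1.6]
finger_gap: 0.1
grip_force: 0.0
[4.82940714e+02 3.92040926e-01 1.15317450e+02] [-1.79997310e+02  8.45139264e-04 -1.18118231e+01] [0.32047934 0.41718427 0.62330747] 0.0030384758654426526
cup_centre [([624.0, 35.0, 126.0], 0.75)]
cup_centre [([634.0, 34.0, 119.0], 0.8)]
needle_tip [([516.0, 80.0, 97.0], 0.43)]
needle_tip [([516.0, 74.0, 97.0], 0.56)]
zero_bar [([530.0, 110.0, 97.0], 0.91)]
zero_bar [([528.0, 109.0, 97.0], 0.61)]
wheel_slot [([473.0, 7.0, 50.0], 0.69)]
wheel_slot [([529.0, 110.0, 98.0], 0.41)]
```

View pics/g.png

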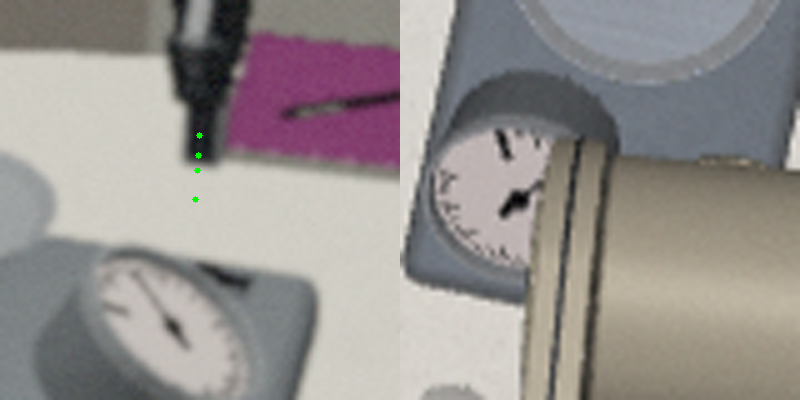

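The crop shows the shut tips about 5 mm above the reported TCP. The needle is now about 60° clockwise of the zero bar, so about 42 mm of wheel drag toward the robot is needed. I'll lower toward the wheel, and calibrate the dial plane for angle readings.

```bash
python3 -m handwheel '[[-1,0,0,1,0,0,0],[-1,0,0,1,0,0,0],[-1,0,0,1,0,0,0],[-1,0,0,1,0,0,0],[-1,0,0,0.8,0,0,0],[-1,0,0,0.2,0,0,0],[-1,0,0,0,0,0,0]]'; cat > dial.py <<'E'
from h import *
def unwarp(p,c,X,Y,R=50,n=300):
    o=[(-R,R),(R,R),(R,-R),(-R,-R)]
    src=np.float32([proj(p,c+x*X+y*Y) for x,y in o]); H=cv2.getPerspectiveTransform(src,np.float32([(0,0),(n,0),(n,n),(0,n)]))
    return cv2.warpPerspective(p["image"],H,(n,n),flags=cv2.INTER_CUBIC)
E
python3 - <<'E'
from dial import *
S=snapshot("side");T=snapshot("top")
c=tri([(S,(304.8,225.4)),(T,(212.4,225.6))]);print("pivot",c)
for n,p in (("S",S),("T",T)):
    r=trace(p,"dial")
    if r:
        M=r[0]["pixels"];ys,xs=np.nonzero(M);print(n,r[0]["conf"],M.sum(),xs.mean(),ys.mean(),cv2.fitEllipse(cv2.findContours(M.astype(np.uint8),0,2)[0][0]))
print(np.mean([sense()["ft_force"]],0),sense()["tool_pos"])
for q in ["zero_bar","needle_tip"]:
    v=[place_of(p,q) for p in (S,T)]
    if all(v): print(q,tri([(p,proj(p,x[0]["location"])) for p,x in zip((S,T),v)]))
E
```

```text
time: 17.85
tool_pos: [481.7, 0.4, 63.6]
tcp_rot: [180.0, 0.1, -11.8]
ft_force: [0.5, 0.5, 0.3]
finger_gap: -0.2
grip_force: 0.0
pivot [493.10450893 103.53403271  79.05416068]
S 0.61 591 303.165820642978 223.55668358714044 ((303.245361328125, 223.7398681640625), (18.466365814208984, 39.8925895690918), 132.79603576660156)
T 0.74 499 209.1623246492986 223.82565130260522 ((209.96414184570312, 223.91140747070312), (24.029523849487305, 27.302114486694336), 168.79417419433594)
[-0.36477934 -0.45887303 -0.36781936] [4.83245336e+02 2.66060915e-01 6.56511209e+01]
zero_bar [530.43113761 109.47025473  97.48044739]
needle_tip [516.15118903  78.14793414  94.98759083]
```

```bash
cat > f.py <<'E'
from h import *
s=[]
for i in range(4): snapshot("side"); q=sense(); s.append([*q["tool_pos"],*q["ft_force"]])
print(q["time"],np.mean(s,0).round(1))
E
python3 -m handwheel '[[-1,0,0,0.3,0,0,0],[-1,0,0,0.3,0,0,0],[-1,0,0,0.1,0,0,0],[-1,0,0,0,0,0,0]]' >/dev/null; python3 f.py
python3 -m handwheel '[[-1,0,0,0.1,0,0,0],[-1,0,0,0,0,0,0]]' |grep ft; python3 -m handwheel '[[-1,0,0,0.1,0,0,0],[-1,0,0,0,0,0,0]]' |grep ft;python3 -m handwheel '[[-1,0,0,0.1,0,0,0],[-1,0,0,0,0,0,0]]' |grep ft; python3 f.py
```

```text
18.7833 [4.825e+02 3.000e-01 5.780e+01 1.000e-01 4.000e-01 3.000e-01]
ft_force: [-0.3, 0.5, 0.3]
ft_force: [0.6, 0.0, -0.3]
ft_force: [0.2, 0.2, 0.8]
19.4833 [4.826e+02 3.000e-01 5.490e+01 2.000e-01 3.000e-01 0.000e+00]
```

```bash
python3 -m handwheel '[[-1,0,0,0.1,0,0,0],[-1,0,0,0,0,0,0]]' |grep ft; python3 -m handwheel '[[-1,0,0,0.1,0,0,0],[-1,0,0,0,0,0,0]]' |grep ft;python3 -m handwheel '[[-1,0,0,0.1,0,0,0],[-1,0,0,0,0,0,0]]' |grep ft;  python3 f.py
```

```text
ft_force: [-0.2, -0.1, -1.4]
ft_force: [0.6, 0.6, -0.1]
ft_force: [-0.4, 0.4, 0.7]
20.1833 [ 4.826e+02  3.000e-01  5.190e+01 -2.000e-01 -2.000e-01 -0.000e+00]
```

```bash
python3 -m handwheel '[[-1,0,0,0.1,0,0,0],[-1,0,0,0,0,0,0]]' |grep ft;  python3 f.py
```

```text
ft_force: [0.1, 1.1, 2.3]
20.55 [4.829e+02 3.000e-01 5.120e+01 0.000e+00 2.000e-01 2.200e+00]
```

Touch found at TCP z ≈ 51.5. I'll press a little more and drag toward the robot.

```bash
python3 -m handwheel '[[-1,0,0,0.1,0,0,0],[-1,0,0,0,0,0,0]]' |grep ft;  python3 f.py; python3 -m handwheel '[[-1,-0.1,0,0.02,0,0,0],[-1,-0.1,0,0,0,0,0],[-1,-0.1,0,0,0,0,0],[-1,-0.1,0,0,0,0,0]]' |grep -E 'ft|pos'; python3 f.py
```

```text
ft_force: [-1.0, 0.7, 7.5]
20.9167 [ 4.837e+02  2.000e-01  5.100e+01 -0.000e+00 -0.000e+00  7.400e+00]
tool_pos: [480.4, 0.9, 51.2]
ft_force: [1.3, -0.4, 7.1]
21.45 [480.3   0.9  51.2   0.8  -0.6   7.5]
```

```bash
python3 -m handwheel '[[-1,-0.1,0,0,0,0,0],[-1,-0.1,0,0,0,0,0],[-1,-0.1,0,0,0,0,0],[-1,-0.1,0,0,0,0,0],[-1,-0.1,0,0,0,0,0],[-1,-0.1,0,0,0,0,0],[-1,-0.1,0,0,0,0,0]]' |grep -E 'ft|pos'; python3 f.py
cat > ang.py <<'E'
from dial import *
S=snapshot("side");T=snapshot("top")
a=np.radians(-12);xs=np.array([np.cos(a),np.sin(a),0]);ys=np.array([-np.sin(a),np.cos(a),0]);tau=np.radians(27)
Y=np.cos(tau)*xs+np.sin(tau)*np.array([0,0,1]);X=-ys
c=np.array([495.5,102,80])
for q in ["zero_bar","needle_tip"]:
    v=[place_of(p,q) for p in (S,T)]
    L=[x[0]["location"] for x in v if x]
    if all(v): L.append(tri([(p,proj(p,x[0]["location"])) for p,x in zip((S,T),v)]))
    for l in L:
        d=np.array(l)-c; print(q,np.round(l),"ang",round(float(np.arctan2(d@X,d@Y)),3),"r",round(float(np.hypot(d@X,d@Y)),1))
im=np.hstack([unwarp(S,c,X,Y,n=400),unwarp(T,c,X,Y,n=400)])
import sys
if len(sys.argv)>1: cv2.imwrite("pics/"+sys.argv[1],im[...,::-1])
E
python3 ang.py d1.png
```

```text
tool_pos: [473.6, 2.4, 51.2]
ft_force: [1.8, -0.4, 7.9]
22.2333 [4.735e+02 2.500e+00 5.110e+01 7.000e-01 2.000e-01 7.500e+00]
zero_bar [534. 103.  98.] ang -0.216 r 42.5
zero_bar [531. 100. 101.] ang -0.125 r 41.1
zero_bar [532. 100.  96.] ang -0.144 r 40.0
needle_tip [517.  79.  95.] ang 0.535 r 34.7
```

View pics/d1.png

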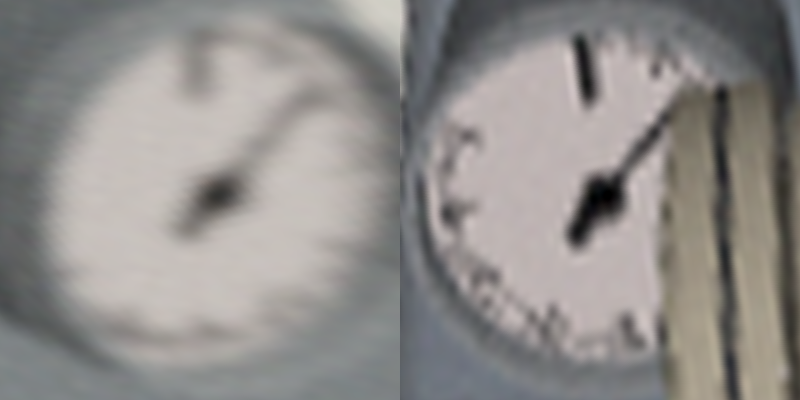

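The wheel turns: the bar moved to about -0.13 rad with the needle at about 0.64. About 31 mm of drag remains. Finishing this stroke, then regripping.

```bash
python3 -m handwheel '[[-1,-0.1,0,0,0,0,0],[-1,-0.1,0,0,0,0,0],[-1,-0.1,0,0,0,0,0],[-1,-0.1,0,0,0,0,0],[-1,-0.1,0,0,0,0,0],[-1,-0.1,0,0,0,0,0],[-1,0,0,0,0,0,0]]' |grep -E 'ft|pos'; python3 -m handwheel '[[-1,0,0,-0.3,0,0,0],[-1,0,0,-0.3,0,0,0],[-1,0.5,0,0,0,0,0],[-1,0.6,0,0,0,0,0],[-1,0.5,0,0,0,0,0],[-1,0,0,0.3,0,0,0],[-1,0,0,0.1,0,0,0],[-1,0,0,0.1,0,0,0],[-1,0,0,0.05,0,0,0],[-1,0,0,0.05,0,0,0],[-1,0,0,0,0,0,0]]' |grep -E 'ft|pos'; python3 f.py; python3 ang.py
```

```text
tool_pos: [467.5, 3.8, 51.1]
ft_force: [0.2, 1.2, 6.3]
tool_pos: [482.8, 0.3, 51.0]
ft_force: [-1.1, -1.4, 10.0]
24.2333 [ 4.828e+02  3.000e-01  5.100e+01 -8.000e-01 -1.400e+00  9.400e+00]
zero_bar [631.  46. 101.] ang 0.192 r 140.3
zero_bar [529.  97. 100.] ang -0.042 r 39.3
zero_bar [567. 100. 136.] ang -0.141 r 89.5
needle_tip [517.  78.  94.] ang 0.572 r 34.9
needle_tip [515.  76.  94.] ang 0.639 r 35.0
needle_tip [516.  77.  93.] ang 0.631 r 35.0
```

```bash
python3 -m handwheel '[[-1,-0.1,0,-0.02,0,0,0],[-1,-0.15,0,0,0,0,0],[-1,-0.15,0,0,0,0,0],[-1,-0.15,0,0,0,0,0],[-1,-0.15,0,0,0,0,0],[-1,-0.15,0,0,0,0,0],[-1,-0.15,0,0,0,0,0],[-1,-0.15,0,0,0,0,0],[-1,-0.15,0,0,0,0,0],[-1,-0.15,0,0,0,0,0],[-1,-0.15,0,0,0,0,0],[-1,0,0,0,0,0,0]]' |grep -E 'ft|pos'; python3 ang.py;  python3 -m handwheel '[[-1,0,0,-0.3,0,0,0],[-1,0,0,-0.3,0,0,0],[-1,0.5,0,0,0,0,0],[-1,0.5,0,0,0,0,0],[-1,0.5,0,0,0,0,0],[-1,0,0,0.3,0,0,0],[-1,0,0,0.1,0,0,0],[-1,0,0,0.1,0,0,0],[-1,0,0,0.05,0,0,0],[-1,0,0,0.04,0,0,0],[-1,0,0,0,0,0,0]]' |grep -E 'ft|pos'
```

```text
tool_pos: [467.1, 3.8, 51.1]
ft_force: [1.0, 0.9, 6.9]
zero_bar [525.  85.  97.] ang 0.275 r 37.9
zero_bar [523.  82. 100.] ang 0.364 r 39.6
zero_bar [524.  82.  95.] ang 0.371 r 37.8
needle_tip [518.  80.  94.] ang 0.518 r 34.8
needle_tip [513.  77.  98.] ang 0.648 r 34.8
needle_tip [515.  77.  93.] ang 0.641 r 34.0
tool_pos: [481.5, 0.5, 51.1]
ft_force: [-1.4, -0.3, 9.9]
```

```bash
python3 -m handwheel '[[-1,-0.1,0,0,0,0,0],[-1,-0.15,0,0,0,0,0],[-1,-0.15,0,0,0,0,0],[-1,-0.15,0,0,0,0,0],[-1,-0.15,0,0,0,0,0],[-1,-0.1,0,0,0,0,0],[-1,0,0,0,0,0,0]]' |grep -E 'ft|pos'
cat > prof.py <<'E'
from dial import *
S=snapshot("side");T=snapshot("top")
a=np.radians(-12);xs=np.array([np.cos(a),np.sin(a),0]);ys=np.array([-np.sin(a),np.cos(a),0]);tau=np.radians(27)
Y=np.cos(tau)*xs+np.sin(tau)*np.array([0,0,1]);X=-ys;c=np.array([495.5,102,80])
for n,p in (("S",S),("T",T)):
    g=cv2.cvtColor(unwarp(p,c,X,Y,n=400),cv2.COLOR_RGB2GRAY).astype(np.float32)
    ang=np.arange(-0.5,1.3,0.025); px,py=((219,193) if n=="S" else (200,198))
    for lab,r0,r1 in (("needle",50,85),("bar",105,135)):
        r=np.arange(r0,r1,2.); A,Rr=np.meshgrid(ang,r)
        v=cv2.remap(g,(px+Rr*np.sin(A)).astype(np.float32),(py-Rr*np.cos(A)).astype(np.float32),1).mean(0)
        w=np.clip(np.median(v)-v-10,0,None); i=w.argmax(); k=slice(max(0,i-4),i+5); print(n,lab,round(float((w[k]*ang[k]).sum()/max(w[k].sum(),1e-6)),3),"depth",w[i].round())
E
python3 prof.py; python3 ang.py
```

```text
tool_pos: [474.0, 2.2, 51.2]
ft_force: [1.0, 0.3, 6.5]
S needle 0.724 depth 26.0
S bar 0.622 depth 69.0
T needle 0.697 depth 97.0
T bar 0.604 depth 139.0
zero_bar [520.  79.  98.] ang 0.481 r 38.0
needle_tip [518.  79.  94.] ang 0.532 r 34.6
needle_tip [770. 201.  -1.] ang -0.696 r 240.1
needle_tip [649. 183. 183.] ang -0.59 r 199.0
```

```bash
python3 -m handwheel '[[-1,-0.1,0,0,0,0,0],[-1,-0.1,0,0,0,0,0],[-1,-0.1,0,0,0,0,0],[-1,-0.05,0,0,0,0,0],[-1,0,0,0,0,0,0]]' |grep -E 'ft|pos'; python3 prof.py; python3 -m handwheel '[[-1,0,0,-0.1,0,0,0],[-1,0,0,-0.3,0,0,0],[-1,0,0,-1,0,0,0],[-1,0,0,-2,0,0,0],[-1,0,0,-3,0,0,0],[-1,0,0,-3,0,0,0],[-1,0,3,-2,0,0,0],[-1,0,4,0,0,0,0],[-1,0,4,0,0,0,0],[-1,0,4,0,0,0,0],[-1,0,3,0,0,0,0],[-1,0,0,0,0,0,0]]'; python3 prof.py; python3 ang.py fin.png
```

```text
tool_pos: [470.7, 3.0, 51.1]
ft_force: [1.6, 0.6, 6.3]
S needle 0.724 depth 28.0
S bar 0.651 depth 70.0
T needle 0.697 depth 100.0
T bar 0.677 depth 142.0
time: 29.25
tool_pos: [431.2, -177.8, 164.9]
tcp_rot: [179.9, -0.0, -12.1]
ft_force: [0.0, 0.2, -0.5]
finger_gap: 0.1
grip_force: 0.0
S needle 0.701 depth 28.0
S bar 0.651 depth 69.0
T needle 0.697 depth 98.0
T bar 0.656 depth 131.0
zero_bar [517.  77.  96.] ang 0.574 r 36.9
zero_bar [519.  80.  96.] ang 0.48 r 36.0
zero_bar [518.  80.  98.] ang 0.484 r 36.3
needle_tip [516.  82.  94.] ang 0.512 r 32.2
needle_tip [514.  76.  93.] ang 0.67 r 34.6
needle_tip [515.  76.  91.] ang 0.671 r 34.2
```

View pics/fin.png

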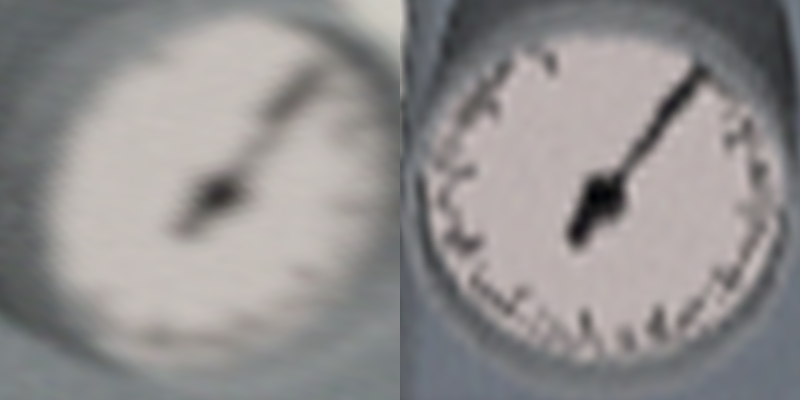

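The dial crop shows needle and zero bar overlapping along one line toward (700,70). The ring used for the bar contains the needle tip too, so I'll check radius by radius.

```bash
cat > fine.py <<'E'
from dial import *
T=snapshot("top")
a=np.radians(-12);xs=np.array([np.cos(a),np.sin(a),0]);ys=np.array([-np.sin(a),np.cos(a),0]);tau=np.radians(27)
Y=np.cos(tau)*xs+np.sin(tau)*np.array([0,0,1]);X=-ys;c=np.array([495.5,102,80])
g=np.mean([cv2.cvtColor(unwarp(snapshot("top"),c,X,Y,n=400),cv2.COLOR_RGB2GRAY).astype(np.float32) for _ in range(6)],0)
ang=np.arange(0.2,1.1,0.01)
for r in list(range(45,175,6)):
    v=cv2.remap(g,(200+r*np.sin(ang)).astype(np.float32),(198-r*np.cos(ang)).astype(np.float32),1).ravel()
    w=np.clip(np.median(v)-v-25,0,None); i=w.argmax(); k=slice(max(0,i-15),i+16)
    if w.sum()>0: print(r,round(float((w[k]*ang[k]).sum()/w[k].sum()),3),"depth",w[i].round(),"width px",round(float((w[k]>w[i]/2).sum()*.01*r),1))
E
python3 fine.py
```

```text
45 0.692 depth 45.0 width px 9.4
51 0.692 depth 56.0 width px 10.7
57 0.691 depth 61.0 width px 12.0
63 0.686 depth 76.0 width px 13.2
69 0.691 depth 86.0 width px 13.8
75 0.701 depth 85.0 width px 12.8
81 0.691 depth 97.0 width px 13.0
87 0.68 depth 104.0 width px 13.0
93 0.673 depth 93.0 width px 13.0
99 0.664 depth 98.0 width px 13.9
105 0.654 depth 113.0 width px 14.7
111 0.65 depth 120.0 width px 15.5
117 0.654 depth 125.0 width px 16.4
123 0.661 depth 119.0 width px 16.0
129 0.664 depth 114.0 width px 16.8
135 0.666 depth 119.0 width px 16.2
141 0.669 depth 112.0 width px 15.5
147 0.667 depth 101.0 width px 14.7
153 0.669 depth 91.0 width px 15.3
159 0.679 depth 81.0 width px 15.9
165 0.688 depth 54.0 width px 19.8
171 0.692 depth 2.0 width px 3.4
```

The needle reads 0.692 rad. The bar reads 0.69 to 0.72 after correcting for the needle hub standing above the disc. That is well inside tolerance, and the arm is clear.

```bash
python3 -c "
from bench import *
print(hand_in())"
```

```text
the job is handed in; nothing more can be done
None
```

The cup stands upright and released near the middle of the pan, and the scale is tared with the zero bar under the needle to within about 0.03 rad by my camera estimate; the job is handed in, but no verdict came back.

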